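# Level the display riser and hold the level down on it

## Task

Lay the spirit level lengthways on the bare board of the display riser and let go of it, then turn the knob of the riser's screw foot until the bubble stands between the two lines. Finally press the level firmly down onto the board, to show that the riser stays true under load, and finish while still pressing it, with the bubble between the lines and the goods round it left where they stood.

Things in the scene. Friction and masses are not known exactly. Their poses are not given: they have to be found in the camera images.
- level_center (a point): pocket spirit level: loose aluminium bar 170 mm long (its y axis), 30 wide (x), 40 high, black end caps, 0.2 kg, lying base down on the table at first. Point: its centre, 20 mm above the base. The vial lies along y under a clear cover, 58 x 20 mm, flush in the middle of the top; metal from 29 mm outward from the middle, both ways
- bubble (a joint): the level's bubble (14 mm long, pale, in the vial): its offset in m from the middle of the vial along the level's y axis (y of level_center), at most 0.0145 either way. It runs to the higher end, 0.6 mm per milliradian of slope, settling in about 1 s. It stands between the two black lines while within 2.4 mm of 0
- shelf_top (a point): display riser: dark wooden board 360 mm long (y), 150 wide (x), 18 thick; it does not slide. Point: centre of its top face, about 62 mm above the table. Two fixed brass feet under the +y end, one screw foot at the -y end, which stands too low at first. Only the screw foot's knob stands on it; a good place for the level's middle is 50 mm from this point toward +y
- knob_grip (a point): knob of the screw foot: upright round brass knob, fine fluted rim, 38 mm diameter, 22 mm high. Point: on its axis, half-way up, 95 mm above the table, about 31 mm above the board, 142 mm from the board's centre. Turns about the vertical with 0.06 N m of friction, stays where left, keeps its height
- foot_screw: the screw foot that carries the knob; origin on its axis at table height. Turned clockwise (seen from above) it raises its end of the board, anticlockwise lowers it: 12 mm a turn with 290 mm between the feet, so each radian moves the bubble 3.9 mm. One to three radians are needed, clockwise
- level: the same spirit level; origin at the centre of its base
- riser_board: the riser's board, which tilts; origin on its underside, between the two fixed feet
- butterfly_dish: round glass dish, 93 mm wide, 20 mm high, behind the work; origin at the centre of its underside
- soap_pale: wrapped bar of soap 52 x 78 x 26 mm behind the riser; origin at the centre of its underside
- glass_candle: candle in a printed glass, 66 mm wide, 101 mm high, right of the riser; origin at the centre of its underside
- mug_cream: plain cream mug, 84 mm high, far right; origin at its underside

How it is judged:
By the outcome, as a careful person would: the job done as asked, in the order asked, and still so for the second after the job is handed in, while the arm keeps its last pose, push and grip.
It also fails if it takes over 69 s, if anything falls off the work surface, if the arm or the gripper's body presses on something with over 40 N, if the wrist force passes 120 N, or if a joint passes its speed limit or range.

## Robot

A 6-joint arm with a two-finger parallel gripper is mounted at the origin on a cart in front of the work surface, level with it; the furniture and walls round the work are solid. World frame = base frame: x ahead of the robot, y to its left, z up, the work surface at z = 0. Lengths are in m, angles in degrees, forces in N, time in s.
With the tool pointing down it reaches from about 0.25 to 0.725 m from the base axis. Payload 9.7 kg.
Tool frame: the origin (TCP) lies midway between the tips of the shut fingers; the grasp point (between the pads) lies bot.hold_point_z behind it (bot.hold_point_z is the distance from the TCP to the grasp point, in m); z points along the fingers, y is the line along which they close (so a half turn about z gives the same grasp; the last joint's range is limited). The gripper opens to 85 mm and grips with 20 to 120 N. Pads are 22 mm wide; open, the fingers measure 114 mm over their backs; the gripper's body (76 mm by 85 mm) begins 54 mm behind the grasp point. The pads swing forward as they close: fully open they stand 13 mm farther back than shut.
Start: joints at [63.77, 4.979, 10.078, 95.1, 0, 90], TCP at [0.243, 0.493, 0.231] pointing down, gripper open.
Joint ranges: [-179.16, 179.16], [-48.56, 103.87], [-65.8, 70.77], [-126.05, 130.52], [-82.76, 87.17], [-180, 180]. Speed limits (degrees/s): [127.2, 127.2, 147.25, 180, 180, 180].

## Interface

Orientations are given as [roll, pitch, yaw] about the fixed x, y, z axes, in that order (R = Rz(yaw) Ry(pitch) Rx(roll)).
In Python, from workcell import bot, camera, camera_model, ticket gives the robot as it stands.
- The arm moves only by the tool send_rows, never from a script. Its argument "targets" is text: rows parted by semicolons, each of 5 numbers parted by spaces: the shift along the tool's x, y, z in mm, then the turn about the tool's z in degrees, then the closure in counts, from 0 (fully open) to 255 (shut). A call has 1 to 20 rows; each row is the pose to reach, as a shift and turn from the pose commanded when the call began, along the tool's axes at that moment; what a row does not reach only later rows make up. A row lasts 1/8 s, in which the tool goes at most 62.5 mm and 10.7 degrees, less where a joint would pass 70% of its speed; a pose out of reach is approached as far as the arm can. A call with a gripper value outside its range is refused whole. The fingers move at their own pace and stop on an object; "newtons" is the grip in N (left out, the last holds). Time passes only in rows, so rows that repeat a pose let the fingers close. It gives the time, the measured TCP pose, the force, the opening and the grip force at its end, in the units of the state.
- bot.get_obs(): the state, without advancing time (a new reading comes with each control period).
- camera(name): name is "scene" or "top"; returns the picture (480x640x3 uint8, blue, green, red); there is no depth.
- camera_model(name): a dict with "K" (3x3 intrinsics, pixels), "dist_coeffs" ([k1, k2, p1, p2, k3] as OpenCV has them; the pictures are not rectified), "pose" (4x4, takes a point from camera to world coordinates). Camera axes: x right, y down, z forward; pixel columns grow to the right and rows downward; lengths in m; the calibration is good to about 2 mm. A picture is of the moment at which its call begins. camera_model takes no time and is no camera call.
- ticket.job_done(): hands the job in; it is judged then, once.
The state is a dict: "time": time; "q": joint angles; "qd": joint speeds; "joint_efforts": joint torques, N m; "ee_pos": TCP position; "tcp_rot": TCP orientation; "wrist_force": force on the tool from outside, world axes, zero at the start; "torque": the same for the moment, N m; "opening": finger opening in m; "grasp_force": force on a finger pad.
Only numpy, scipy, OpenCV 4.12 (cv2) and the standard library are available. Lean on these libraries where they do the work, as an engineer would, in place of code of your own. Each camera call takes 0.05 s, during which the arm holds its last target. There are 200 camera calls.

## Working session

There is one attempt and no reset: what is moved stays moved. The work goes in short steps, Python scripts to look and compute and a tool call to move; the robot and the scene stay as the last step left them, time stands still between calls to the robot, and variables do not carry over. Pictures are saved under pics/ and viewed, at most 10 in all, crops included, and the job is handed in when it is done.

Besides the shell and the picture viewer there is one more tool, called after "Request:" by a JSON object that holds its "op" and its "data". send_rows: Moves the arm, as the interface text tells. Its arguments: {"type":"object","properties":{"targets":{"type":"string"},"newtons":{"type":"number"}},"required":["targets"]}

```bash
mkdir -p pics
cat > h.py <<'E'
import numpy as np, cv2
from workcell import bot,camera,camera_model,ticket
def ray(n,uv,z):
    m=camera_model(n);K=np.array(m["K"]);T=np.array(m["pose"])
    p=cv2.undistortPoints(np.array(uv,float).reshape(-1,1,2),K,np.array(m["dist_coeffs"]))[:,0]
    d=np.c_[p,np.ones(len(p))]@T[:3,:3].T;o=T[:3,3]
    return o+d*((np.atleast_1d(z)-o[2])/d[:,2])[:,None]
def proj(n,P):
    m=camera_model(n);T=np.linalg.inv(np.array(m["pose"]))
    r=cv2.Rodrigues(T[:3,:3])[0]
    return cv2.projectPoints(np.array(P,float).reshape(-1,1,3),r,T[:3,3],np.array(m["K"]),np.array(m["dist_coeffs"]))[0][:,0]
E
python3 - <<'E'
from h import *
for n in("scene","top"):
    cv2.imwrite(f"pics/{n}0.png",camera(n)); print(np.round(camera_model(n)["pose"],3))
print(bot.get_obs(),bot.hold_point_z)
E
```

```text
[[ 0.592 -0.389  0.706 -0.519]
 [-0.806 -0.281  0.521 -0.886]
 [-0.004 -0.877 -0.48   0.871]
 [ 0.     0.     0.     1.   ]]
[[ 0.003 -0.997  0.076  0.497]
 [-0.999 -0.005 -0.035 -0.059]
 [ 0.036 -0.076 -0.996  1.141]
 [ 0.     0.     0.     1.   ]]
{'time': 0.1, 'q': array([ 6.37674715e+01,  5.00622888e+00,  1.00392236e+01,  9.50998792e+01,
       -1.88590505e-03,  8.99981788e+01]), 'qd': array([-0.08452777, -0.05015269,  0.21095868, -0.03744511,  0.00847609,
       -0.00068881]), 'joint_efforts': array([-1.66116279e-04, -5.21562159e+01,  4.65651834e+01,  1.60616072e-02,
        2.20811989e-05, -1.29921733e-05]), 'ee_pos': array([0.24302444, 0.49316266, 0.23067253]), 'tcp_rot': array([-1.79933115e+02,  1.88377780e-03,  1.53769295e+02]), 'wrist_force': array([ 0.88827392, -0.64467585,  0.29861546]), 'torque': array([ 0.0059257 , -0.06886995,  0.01471139]), 'grasp_force': 0.0, 'opening': 0.0855409107232211} 0.0187
```

View pics/scene0.png

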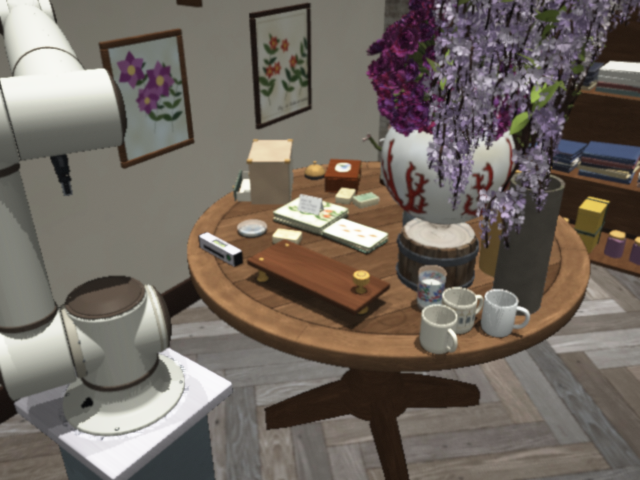

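View pics/top0.png

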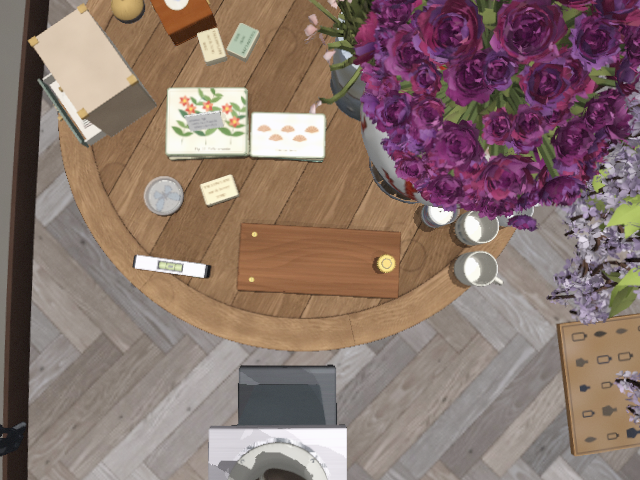

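The top view shows the level at about (172,267) and the board from (238,224) to (401,297). The knob is at (386,264) and the flowers are up and to the right of it. I'll enlarge crops to read these positions more closely.

Run:
```python
import cv2,numpy as np
a=cv2.imread("pics/top0.png")
l=cv2.resize(a[245:290,125:220],None,fx=8,fy=8,interpolation=2)
r=cv2.resize(a[215:305,230:410],None,fx=4,fy=4,interpolation=2)
o=np.zeros((360+230,800,3),np.uint8)
l=cv2.resize(a[250:280,125:220],None,fx=8,fy=7.6,interpolation=2)
o[:l.shape[0],:760]=l
r=r[:,:720]; o[230:590,:720]=r
cv2.imwrite("pics/crop0.png",o)
```

```text
(no output)
```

View pics/crop0.png

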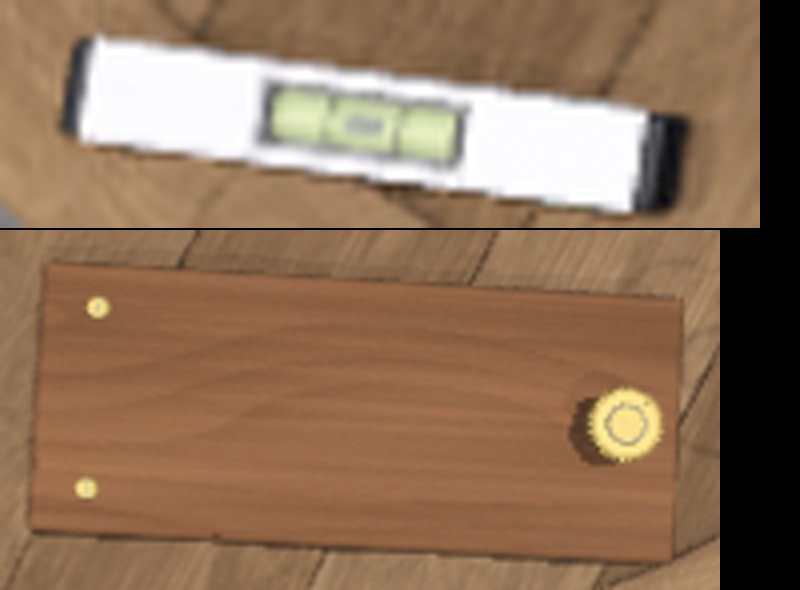

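Run:
```python
from h import *
np.set_printoptions(precision=4,suppress=True)
L=ray("top",[(170.4,266.2),(136.9,255),(206.9,264.2),(135,268.4),(204.4,277.9)],.04);print(L)
for a,b in((1,2),(3,4)):
    d=L[a]-L[b];print("lev yaw",np.degrees(np.arctan2(-d[0],d[1])),np.linalg.norm(d))
B=ray("top",[(241.75,223.25),(400.75,232.25),(237.5,290),(398,297.5)],[.064,.059,.064,.059]);print(B,B.mean(0))
for a,b in((0,1),(2,3)):
    d=B[a]-B[b];print("board yaw",np.degrees(np.arctan2(-d[0],d[1])),np.linalg.norm(d))
d=B[0]-B[2];print(np.degrees(np.arctan2(d[1],d[0])),np.linalg.norm(d))
print("knob",ray("top",[(386.75,263.5)],.106))
```

```text
[[0.5213 0.2396 0.04  ]
 [0.5461 0.3159 0.04  ]
 [0.5263 0.1576 0.04  ]
 [0.516  0.3194 0.04  ]
 [0.4955 0.1627 0.04  ]]
lev yaw -7.153776966691954 0.1595566008044715
lev yaw -7.440214969356719 0.15802078105373824
[[ 0.6167  0.0776  0.064 ]
 [ 0.5992 -0.278   0.059 ]
 [ 0.4694  0.0848  0.064 ]
 [ 0.4532 -0.2705  0.059 ]] [ 0.5346 -0.0965  0.0615]
board yaw -2.8126734323822813 0.35607223929061804
board yaw -2.6055809746360565 0.3557143926792376
-2.802576628336294 0.14752539361931621
knob [[ 0.5275 -0.2376  0.106 ]]
```

```bash
cat >> h.py <<'E'
from scipy.spatial.transform import Rotation as Ro
def go(p,psi):
    o=bot.get_obs();R=Ro.from_euler('xyz',o["tcp_rot"],degrees=True)
    th=(o["tcp_rot"][2]-psi+180)%360-180
    print("t",round(o["time"],2),"q",np.round(o["q"],1),"ee",np.round(o["ee_pos"],4),np.round(o["tcp_rot"],1),"F",np.round(o["wrist_force"],1),"op",round(o["opening"],4))
    print("shift mm",np.round(R.inv().apply(np.array(p)-o["ee_pos"])*1000,1),"turn",round(th,1))
E
python3 - <<'E'
from h import *
go([.5213,.2396,.10],82.7)
E
```

```text
t 0.1 q [63.8  5.  10.  95.1 -0.  90. ] ee [0.243  0.4932 0.2307] [-179.9    0.   153.8] F [ 0.9 -0.6  0.3] op 0.0855
shift mm [-361.7 -104.3  130.8] turn 71.1
```

Request:
{"op": "send_rows", "data": {"targets": "-362 -104 60 71 0;-362 -104 60 71 0;-362 -104 60 71 0;-362 -104 60 71 0;-362 -104 60 71 0;-362 -104 100 71 0;-362 -104 131 71 0;-362 -104 131 71 0;-362 -104 131 71 0;-362 -104 131 71 0;-362 -104 131 71 0", "newtons": 40}}

```text
time: 1.48
ee_pos: [0.522, 0.241, 0.1018]
tcp_rot: [179.9, -0.1, 82.9]
wrist_force: [-0.3, -0.7, -0.3]
opening: 0.0856
grasp_force: 0.0
```

Run:
```python
from h import *
go([.5213,.2396,.008],82.7)
```

```text
t 1.48 q [ 24.8   7.6  -1.3  80.9   0.  121.9] ee [0.522  0.241  0.1018] [ 1.799e+02 -1.000e-01  8.290e+01] F [-0.3 -0.7 -0.3] op 0.0856
shift mm [-1.6 -0.7 93.8] turn 0.2
```

Request:
{"op": "send_rows", "data": {"targets": "-1 -1 40 0 0;-1 -1 70 0 0;-1 -1 85 0 0;-1 -1 92 0 0;-1 -1 92 0 0;-1 -1 92 0 255;-1 -1 92 0 255;-1 -1 92 0 255;-1 -1 92 0 255;-1 -1 92 0 255;-1 -1 92 0 255;-1 -1 92 0 255;-1 -1 92 0 255", "newtons": 40}}

```text
time: 3.1
ee_pos: [0.521, 0.2393, 0.0088]
tcp_rot: [180.0, -0.0, 82.8]
wrist_force: [-0.1, 0.5, 5.1]
opening: 0.0293
grasp_force: 41.1
```

Request:
{"op": "send_rows", "data": {"targets": "0 0 -5 0 255;0 0 -20 0 255;0 0 -50 0 255;0 0 -90 0 255;0 0 -120 0 255;0 0 -120 0 255;0 0 -120 0 255"}}

```text
time: 3.98
ee_pos: [0.5204, 0.239, 0.1274]
tcp_rot: [-179.9, 0.0, 82.8]
wrist_force: [-0.2, 0.5, -3.1]
opening: 0.0291
grasp_force: 40.4
```

Run:
```python
from h import *
go([.537,-.047,.125],87.3)
cv2.imwrite("pics/s1.png",cv2.resize(camera("scene")[180:360,160:480],None,fx=2.4,fy=2.4,interpolation=2))
```

```text
t 3.98 q [ 24.7   7.3   1.1  83.9  -0.  121.9] ee [0.5204 0.239  0.1274] [-179.9    0.    82.8] F [-0.2  0.5 -3.1] op 0.0291
shift mm [-281.7   52.5    2.5] turn -4.5
```

View pics/s1.png

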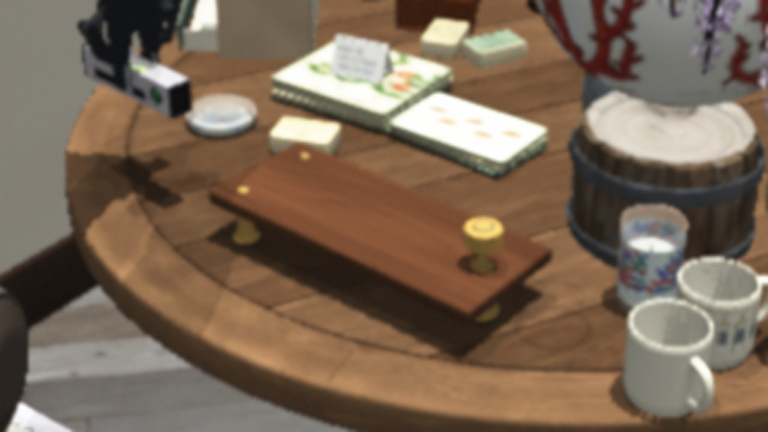

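The level is held straight and the path to the board is clear.

Request:
{"op": "send_rows", "data": {"targets": "-20 4 0 0 255;-60 11 0 -1 255;-110 20 0 -2 255;-160 30 0 -3 255;-210 39 0 -3.5 255;-250 47 0 -4 255;-275 51 0 -4.5 255;-282 52.5 0 -4.5 255;-282 52.5 0 -4.5 255;-282 52.5 20 -4.5 255;-282 52.5 38 -4.5 255;-282 52.5 46 -4.5 255;-282 52.5 48 -4.5 255;-282 52.5 48 -4.5 255;-282 52.5 48 -4.5 255"}}

```text
time: 5.9
ee_pos: [0.5377, -0.0472, 0.0809]
tcp_rot: [179.9, -0.0, 87.3]
wrist_force: [-0.2, 0.6, -2.7]
opening: 0.0295
grasp_force: 40.3
```

Run:
```python
from h import *
go([.537,-.047,.072],87.3)
```

```text
t 5.9 q [-5.   3.3 -8.4 78.3  0.  87.7] ee [ 0.5377 -0.0472  0.0809] [179.9  -0.   87.3] F [-0.2  0.6 -2.7] op 0.0295
shift mm [ 0.1 -0.7  8.9] turn -0.0
```

Request:
{"op": "send_rows", "data": {"targets": "0 -1 3 0 255;0 -1 5 0 255;0 -1 6 0 255;0 -1 7 0 255;0 -1 7 0 255;0 -1 7 0 255"}}

```text
time: 6.65
ee_pos: [0.5364, -0.0471, 0.0734]
tcp_rot: [180.0, -0.0, 87.3]
wrist_force: [-0.4, 0.8, -1.9]
opening: 0.0294
grasp_force: 40.3
```

Request:
{"op": "send_rows", "data": {"targets": "0 0 0.5 0 255;0 0 1 0 255;0 0 1 0 255"}}

```text
time: 7.02
ee_pos: [0.5364, -0.0471, 0.0724]
tcp_rot: [180.0, 0.0, 87.3]
wrist_force: [0.4, 0.7, -0.5]
opening: 0.0292
grasp_force: 40.5
```

Request:
{"op": "send_rows", "data": {"targets": "0 0 0.7 0 255;0 0 0.7 0 255;0 0 0.7 0 150;0 0 0.7 0 100;0 0 0.7 0 50;0 0 0.7 0 0;0 0 0.7 0 0;0 0 0.7 0 0;0 0 -10 0 0;0 0 -30 0 0;0 0 -60 0 0;0 0 -90 0 0;0 0 -90 0 0"}}

```text
time: 8.65
ee_pos: [0.5375, -0.0472, 0.1655]
tcp_rot: [179.7, 0.0, 87.3]
wrist_force: [0.2, 0.5, -0.6]
opening: 0.086
grasp_force: 0.0
```

Run:
```python
from h import *
go([.5278,-.238,.165],87.3)
a=camera("top");cv2.imwrite("pics/top2.png",a)
b=camera("scene")
o=np.vstack([cv2.resize(a[200:320,220:460],(560,280),interpolation=2),cv2.resize(b[200:360,200:480],(560,320),interpolation=2)])
cv2.imwrite("pics/c2.png",o)
```

```text
t 8.65 q [-5.   2.4  0.1 87.4 -0.  87.7] ee [ 0.5375 -0.0472  0.1655] [179.7   0.   87.3] F [ 0.2  0.5 -0.6] op 0.086
shift mm [-191.    -0.6    0.6] turn -0.0
```

View pics/c2.png

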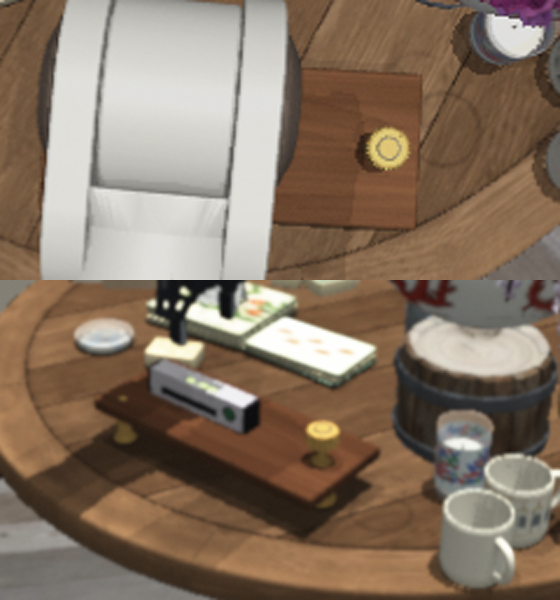

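The level lies lengthways on the board and is released; the knob is clear. I'll move over the knob with the wrist pre-wound.

Request:
{"op": "send_rows", "data": {"targets": "-40 0 0 -10 0;-80 0 0 -20 0;-120 0 0 -30 0;-150 0 0 -40 0;-175 0 0 -50 0;-188 -0.5 0 -60 0;-191 -0.5 0 -70 0;-191 -0.5 0 -80 0;-191 -0.5 0 -90 0;-191 -0.5 0 -100 0;-191 -0.5 0 -110 0;-191 -0.5 0 -120 0;-191 -0.5 0 -130 0;-191 -0.5 0 -140 0;-191 -0.5 0 -150 0;-191 -0.5 0 -150 0;-191 -0.5 0 -150 0;-191 -0.5 0 -150 0"}}

```text
time: 11.0
ee_pos: [0.5266, -0.2378, 0.1621]
tcp_rot: [180.0, -0.0, -122.9]
wrist_force: [-0.6, 0.1, 0.0]
opening: 0.0851
grasp_force: 0.0
```

Run:
```python
from h import *
go([.5278,-.238,.073],-122.7)
a=camera("top");cv2.imwrite("pics/top3.png",a)
o=np.vstack([cv2.resize(a[245:285,245:355],(770,280),interpolation=2),cv2.resize(a[180:300,250:510],(640,296),interpolation=2)[:, :].copy() if 0 else np.pad(cv2.resize(a[180:300,250:510],(640,296)),((0,0),(0,130),(0,0)))])
cv2.imwrite("pics/c3.png",o)
```

```text
t 11.0 q [-24.3   8.    5.7  87.7   0.  -81.4] ee [ 0.5266 -0.2378  0.1621] [ 180.    -0.  -122.9] F [-0.6  0.1  0. ] op 0.0851
shift mm [-0.5 -1.1 89.1] turn -0.2
```

View pics/c3.png

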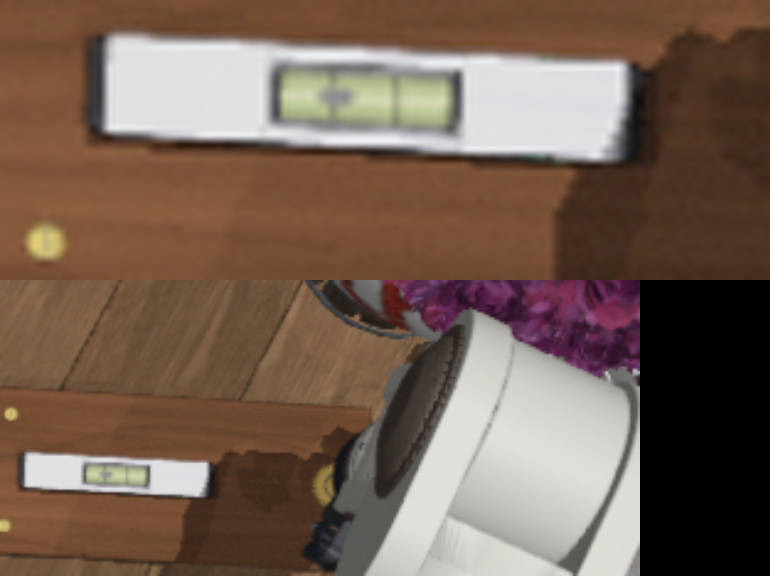

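The bubble is at crop x≈338 and the lines are at 333 and 397, with the vial's middle at 366. That puts it about 9 mm toward +y, so the knob needs roughly 2.3 rad (133°) clockwise.

Request:
{"op": "send_rows", "data": {"targets": "-0.5 -1 30 0 0;-0.5 -1 60 0 0;-0.5 -1 80 0 0;-0.5 -1 88 0 0;-0.5 -1 88 0 0;-0.5 -1 88 0 0;-0.5 -1 88 0 255;-0.5 -1 88 0 255;-0.5 -1 88 0 255;-0.5 -1 88 0 255;-0.5 -1 88 0 255;-0.5 -1 88 0 255;-0.5 -1 88 0 255", "newtons": 30}}

```text
time: 12.68
ee_pos: [0.5266, -0.2371, 0.0749]
tcp_rot: [179.8, 0.0, -122.7]
wrist_force: [-8.2, 5.8, 8.7]
opening: 0.037
grasp_force: 30.1
```

Request:
{"op": "send_rows", "data": {"targets": "0 1 0 0 255;0 1 0 0 255;0 1 0 0 255"}}

```text
time: 13.05
ee_pos: [0.5265, -0.2371, 0.0749]
tcp_rot: [180.0, 0.0, -122.7]
wrist_force: [-5.6, 2.3, 7.7]
opening: 0.037
grasp_force: 29.9
```

Request:
{"op": "send_rows", "data": {"targets": "0 1.3 0 2 255;0 1.3 0 8 255;0 1.3 0 16 255;0 1.3 0 24 255;0 1.3 0 32 255;0 1.3 0 40 255;0 1.3 0 48 255;0 1.3 0 56 255;0 1.3 0 62 255;0 1.3 0 65 255;0 1.3 0 65 255"}}

```text
time: 14.42
ee_pos: [0.5258, -0.2356, 0.0749]
tcp_rot: [179.9, -0.0, 172.2]
wrist_force: [-2.8, 6.9, 7.3]
opening: 0.0369
grasp_force: 30.2
```

Request:
{"op": "send_rows", "data": {"targets": "0 0.5 0 3 255;0 0.5 0 10 255;0 0.5 0 18 255;0 0.5 0 26 255;0 0.5 0 34 255;0 0.5 0 42 255;0 0.5 0 50 255;0 0.5 0 58 255;0 0.5 0 63 255;0 0.5 0 66 255;0 0.5 0 66 255;0 0.5 0 66 255;0 0.5 0 66 255;0 0.5 0 66 255;0 0.5 0 66 255;0 0.5 0 66 255;0 0.5 0 66 255;0 0.5 0 66 255"}}

```text
time: 16.68
ee_pos: [0.5269, -0.2344, 0.0749]
tcp_rot: [179.8, -0.1, 106.3]
wrist_force: [2.8, 10.8, 4.8]
opening: 0.0367
grasp_force: 30.1
```

Run:
```python
from h import *
go([.5278,-.238,.073],106)
a=camera("top");cv2.imwrite("pics/top4.png",a)
cv2.imwrite("pics/c4.png",cv2.resize(a[245:285,245:355],(770,280),interpolation=2))
```

```text
t 16.68 q [-24.1   8.4  -3.5  78.1   0.2  49.6] ee [ 0.5269 -0.2344  0.0749] [ 1.798e+02 -1.000e-01  1.063e+02] F [ 2.8 10.8  4.8] op 0.0367
shift mm [-3.7 -0.1  1.9] turn 0.3
```

View pics/c4.png

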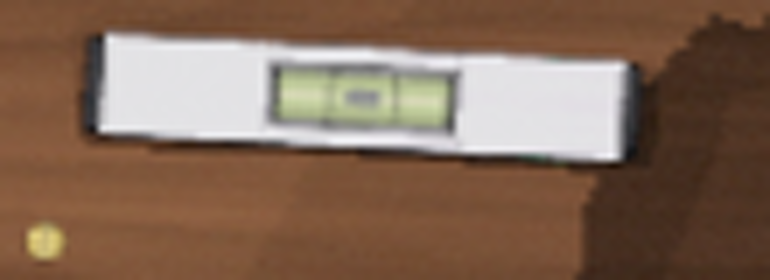

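The bubble is centred at x≈362 with the lines at 331 and 397. I'll release the knob, rise, and recheck.

Request:
{"op": "send_rows", "data": {"targets": "0 0 0 0 200;0 0 0 0 100;0 0 0 0 0;0 0 0 0 0;0 0 0 0 0;0 0 0 0 0;0 0 -20 0 0;0 0 -50 0 0;0 0 -80 0 0;0 0 -100 0 0;0 0 -100 0 0;0 0 -100 0 0;0 0 -100 0 0;0 0 -100 0 0;0 0 -100 0 0"}}

```text
time: 18.6
ee_pos: [0.5258, -0.2362, 0.1739]
tcp_rot: [-180.0, -0.0, 106.3]
wrist_force: [1.0, -1.1, 0.4]
opening: 0.0854
grasp_force: 0.0
```

Run:
```python
from h import *
p=ray("top",[(297.1,259.0)],.104)[0];print(p)
go([p[0],p[1],.165],177.3)
a=camera("top");cv2.imwrite("pics/top5.png",a)
cv2.imwrite("pics/c5.png",cv2.resize(a[245:285,245:355],(770,280),interpolation=2))
```

```text
[ 0.53647119 -0.0460326   0.104     ]
t 18.6 q [-24.2   7.8   6.8  89.    0.   49.5] ee [ 0.5258 -0.2362  0.1739] [-180.    -0.   106.3] F [ 1.  -1.1  0.4] op 0.0854
shift mm [179.6  63.5   9. ] turn -71.0
```

View pics/c5.png

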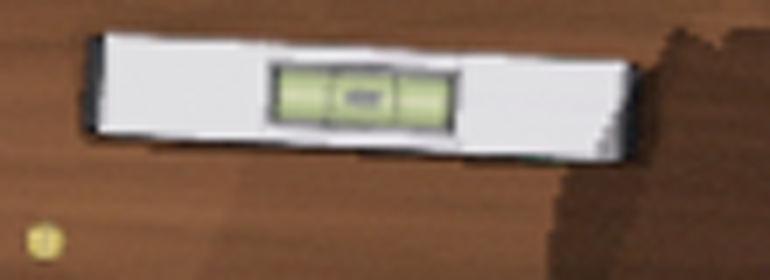

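The bubble stays centred (x≈362, middle 363). Next I press with the open fingers straddling the vial, on metal at about ±45 mm.

Request:
{"op": "send_rows", "data": {"targets": "40 14 0 -10 0;80 28 0 -20 0;120 42 0 -30 0;150 53 0 -40 0;172 61 0 -50 0;179.6 63.5 0 -60 0;179.6 63.5 9 -71 0;179.6 63.5 30 -71 0;179.6 63.5 55 -71 0;179.6 63.5 70 -71 0;179.6 63.5 74 -71 0;179.6 63.5 74 -71 0;179.6 63.5 74 -71 0;179.6 63.5 74 -71 0"}}

```text
time: 20.4
ee_pos: [0.5369, -0.0461, 0.101]
tcp_rot: [-180.0, 0.1, 177.3]
wrist_force: [0.7, 0.4, 0.0]
opening: 0.0856
grasp_force: 0.0
```

Run:
```python
from h import *
go([.5365,-.046,.094],177.3)
```

```text
t 20.4 q [-4.9  2.8 -6.6 80.5 -0.  -2.2] ee [ 0.5369 -0.0461  0.101 ] [-1.800e+02  1.000e-01  1.773e+02] F [0.7 0.4 0. ] op 0.0856
shift mm [0.5 0.1 7. ] turn -0.0
```

Request:
{"op": "send_rows", "data": {"targets": "0.5 0 2 0 0;0.5 0 4 0 0;0.5 0 5 0 0;0.5 0 6 0 0;0.5 0 7 0 0;0.5 0 7 0 0"}}

```text
time: 21.15
ee_pos: [0.5361, -0.046, 0.0932]
tcp_rot: [180.0, -0.0, 177.3]
wrist_force: [-0.3, -0.4, 0.1]
opening: 0.0851
grasp_force: 0.0
```

Request:
{"op": "send_rows", "data": {"targets": "0 0 1 0 0;0 0 1.5 0 0;0 0 2 0 0;0 0 2.5 0 0;0 0 3 0 0;0 0 3 0 0"}}

```text
time: 21.9
ee_pos: [0.5362, -0.046, 0.0909]
tcp_rot: [-180.0, 0.0, 177.3]
wrist_force: [-2.3, 0.9, 4.7]
opening: 0.0853
grasp_force: 2.5
```

Request:
{"op": "send_rows", "data": {"targets": "0 0 0.5 0 0;0 0 1 0 0;0 0 1.5 0 0;0 0 2 0 0;0 0 2 0 0;0 0 2 0 0"}}

```text
time: 22.65
ee_pos: [0.5363, -0.046, 0.0908]
tcp_rot: [-180.0, 0.1, 177.3]
wrist_force: [-8.2, 1.9, 18.7]
opening: 0.0854
grasp_force: 9.4
```

Request:
{"op": "send_rows", "data": {"targets": "0.5 0 0 0 0;1 0 0.3 0 0;1.5 0 0.6 0 0;2 0 1 0 0;2 0 1 0 0;2 0 1 0 0"}}

```text
time: 23.4
ee_pos: [0.5362, -0.046, 0.0908]
tcp_rot: [-180.0, 0.4, 177.3]
wrist_force: [-0.1, -0.1, 19.3]
opening: 0.0856
grasp_force: 10.0
```

Request:
{"op": "send_rows", "data": {"targets": "0 0 0.5 0 0;0.3 0 1 0 0;0.4 0 1.3 0 0;0.4 0 1.3 0 0;0.4 0 1.3 0 0;0.4 0 1.3 0 0;0.4 0 1.3 0 0;0.4 0 1.3 0 0;0.4 0 1.3 0 0;0.4 0 1.3 0 0;0.4 0 1.3 0 0;0.4 0 1.3 0 0"}}

```text
time: 24.9
ee_pos: [0.5362, -0.046, 0.0907]
tcp_rot: [-180.0, 0.5, 177.3]
wrist_force: [-1.6, -0.4, 28.2]
opening: 0.0854
grasp_force: 13.9
```

Run:
```python
from h import *
b=camera("scene")
cv2.imwrite("pics/c6.png",np.vstack([cv2.resize(b[235:285,250:350],(640,320),interpolation=2),cv2.resize(b[180:360,190:550],(520,260))[:, :].copy() if 0 else np.pad(cv2.resize(b[180:360,190:550],(520,260)),((0,0),(0,120),(0,0)))]))
go([.5365,-.046,.094],177.3)
```

```text
t 24.95 q [-4.9  2.5 -8.1 79.   0.  -2.2] ee [ 0.5362 -0.0461  0.0907] [-180.     0.5  177.3] F [-3.2  0.7 27.8] op 0.0857
shift mm [-0.3  0.1 -3.3] turn -0.0
```

View pics/c6.png

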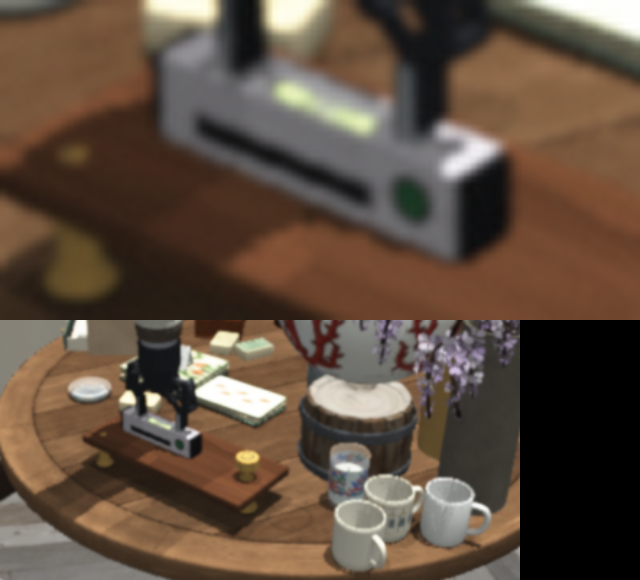

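Both fingers are pressing on metal either side of the vial with about 28 N. The bubble's dark centre is at about (328,105), midway along the vial (275–380), and the goods stand where they were. Handing in.

```bash
python3 -c "
from h import *
print(ticket.job_done())"
```

```text
the job is handed in; nothing more can be done
None
```

The job is handed in: the level lies lengthways on the riser with the bubble centred between the lines, and the arm is still pressing it down with about 28 N (bubble and goods as seen in the last camera view; no verdict was returned).

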